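# Bed a floor sample flush in its display frame

## Robot

A 6-joint arm with a two-finger parallel gripper is mounted at the origin on the work surface. World frame = base frame: x ahead of the robot, y to its left, z up, the work surface at z = 0. Lengths are in mm, angles in rad, forces in N, time in s.
With the tool pointing down it reaches from about 300 to 775 mm from the base axis. Payload 14.6 kg.
Tool frame: the origin (TCP) lies on the centre line of the jaws, within the pads' length; the fingertips stand manip.tcp_to_tips ahead of it and the grasp point (between the pads) lies 5 mm behind it (manip.tcp_to_tips is the distance from the TCP to the fingertips, in mm); z points along the fingers, y is the direction in which the jaws open and shut (so a half turn about z gives the same grasp; the last joint's range is limited). The gripper opens to 94 mm and grips with 3 to 60 N. Pads are 16 mm wide; open, the fingers measure 119 mm over their backs; the gripper's body (75 mm by 177 mm) begins 78 mm behind the grasp point.
Start: joints at [-1.306, 0.3, 1.521, -0, 1.321, -0.067], TCP at [179.153, -519.994, 219.446] pointing down, gripper open.
Joint ranges: [-3.03, 3.03], [-0.79, 2.21], [0.23, 2.52], [-1.04, 4.18], [0, 3.07], [-2.55, 2.55]. Speed limits (rad/s): [2.22, 2.22, 2.57, 3.14, 3.14, 3.14].

## Interface

Orientations are given as [roll, pitch, yaw] about the fixed x, y, z axes, in that order (R = Rz(yaw) Ry(pitch) Rx(roll)).
In Python, from cell import manip, optics, workorder gives the robot as it stands. The module is installed in compiled form; this text tells all that it offers.
- The arm moves only by the tool jog_arm, never from a script. Its argument "deltas" is text: rows parted by semicolons, each of 5 numbers parted by spaces: the shift along the tool's x, y, z in mm, then the turn about the tool's z in rad, then the finger opening in mm, from 0 to 94. In form: tx ty tz twist grip; .... A call has exactly 10 rows; each row is the pose to reach, as a shift and turn from the pose commanded when the call began, along the tool's axes at that moment; what a row does not reach only later rows make up. A row lasts 1/8 s, in which the tool goes at most 62.5 mm and 10.7 degrees, less where a joint would pass 70% of its speed; a pose out of reach is approached as far as the arm can. A call with a gripper value outside its range is refused whole. The fingers move at their own pace and stop on an object; "squeeze" is the grip in N (left out, the last holds). Time passes only in rows, so rows that repeat a pose let the fingers close, or fill a call up. It gives the time, the measured TCP pose, the force and the opening at its end, in the units of the state.
- manip.read_state(): the state, without advancing time (a new reading comes with each control period).
- optics.camera(name): name is "scene" or "top" or "wrist"; returns (picture, depth): 420x560x3 uint8, red, green, blue; 420x560 float32, mm along the optical axis (not along the pixel's ray), 0 where there is no reading.
- optics.get_calibration(name): a dict with "intrinsics" (3x3 intrinsics, pixels), "R" (3x3) and "t" (3): a world point X has camera coordinates R X + t; the wrist camera has in their place "hand_eye" (4x4, takes a point from camera to tool coordinates, whose origin is the TCP and whose axes are the flange's). Camera axes: x right, y down, z forward; pixel columns grow to the right and rows downward; lengths in mm; the calibration is good to about 2 mm. A picture is of the moment at which its call begins: read the wrist's pose just before it. get_calibration takes no time and is no camera call.
- workorder.sign_off(): hands the job in, once; it reports no verdict.
The state is a dict: "clock": time; "joints": joint angles; "qd": joint speeds; "effort": joint torques, N m; "eef_pos": TCP position; "eef_rot": TCP orientation; "wrist_force": force on the tool from outside, world axes, zero at the start; "moment": the same for the moment, N m; "finger_gap": finger opening in mm.
Only numpy, scipy, OpenCV 4.12 (cv2) and the standard library are available. Lean on these libraries where they do the work, as an engineer would, in place of code of your own. Each camera call takes 0.05 s, during which the arm holds its last target.

## Task

Put the long floor sample, flaked face up, into the pocket of the display bed under the ledge, and press it fully home and level on the pocket floor: first the end under the ledge, then the open end, each with a steady push of 20 to 30 N held for half a second. Stone-like samples crack, so never push harder, and do not drop it in. Leave the short sample, the jug and the trowel where they are, and let go at the end.

Things in the scene. Friction and masses are not known exactly. Their poses are not given: they have to be found in the camera images.
- sample: The long floor sample: a rigid stone-look slab 150 x 64 x 16 mm (x, y, z), about 0.35 kg, with small flakes on its top face. It lies flat on the table. Origin: centre of its underside; x along its length, z up out of the flaked face. Either end may face forward.
- short_sample: A shorter slab of the same material, 90 x 64 x 16 mm, lying flat on the table. Not needed; leave it. Origin: centre of its underside.
- bed: The fixed display bed: a grey base plate 230 x 270 x 20 mm (x, y, z) carrying the pocket's rim, its floor and studs, and the ledge. Origin: middle of the plate's underside, on the table below the pocket's centre; x runs along the pocket to its end under the ledge (about to the robot's left).
- pocket (a point): Centre of the pocket at the level of its rim's top, 32 mm above the table; axes as the bed's. The pocket is 156 x 70 mm (x, y) inside an aluminium rim 12 mm wide, 12 mm high. Its floor lies 7 to 12 mm below the rim's top: set differently each time and not measured, so feel for it. Pressed home, the slab stays 4 to 9 mm proud of the rim. Over 40 N on the bed cracks it.
- inner_studs (a point): Point midway between the two studs under the ledge (pocket x = 55 mm), at the rim's top level. Four round rubber-topped studs, 14 mm across, stand at pocket x = +-55, y = +-22 mm, each 4 to 7 mm proud of the floor at first, each different. Each sinks under about 5 N straight above it and stays where pushed; pushed right in it is level with the floor.
- ledge (a point): Middle of the front lower edge of the fixed black ledge over half of the pocket: pocket x = 10 mm, 163 mm above the rim's top. It is 95 mm deep (to x = 105), 270 mm wide, 14 mm thick, with thin chips on it, on two 12 mm posts at x = 95, y = +-126 mm. It bars an upright gripper from the inner studs; lean the tool 35 to 45 degrees towards the pocket's open end (-x).
- jug: A white plastic jug with a cap, 96 mm across, 153 mm tall, standing to the left of the bed. Leave it. Origin: centre of its underside.
- trowel: A feather trowel lying flat: steel blade 60 x 220 x 5 mm, black handle 24 mm thick rising to 57 mm and pointing along its +x. Leave it. Origin: centre of the blade's underside.
Not all that is in view belongs to the job. What is shaped like the sample but green or yellow is not meant.

How it is judged:
By the outcome, as a careful person would: the job done as asked, in the order asked, and still so for the second after the job is handed in, with the robot touching nothing.
It also fails if it takes over 64 s, if anything falls off the work surface, if the arm or the gripper's body presses on something with over 40 N, if the wrist force passes 120 N, or if a joint passes its speed limit or range.

## Working session

There is one attempt and no reset: what is moved stays moved. The work goes in short steps, Python scripts to look and compute and a tool call to move; the robot and the scene stay as the last step left them, time stands still between calls to the robot, and variables do not carry over. Pictures are saved under pics/ and viewed, and the job is handed in when it is done.

Besides the shell and the picture viewer there is one more tool, called as name(argument=value, ...), one argument or row to a line, values as JSON. jog_arm: Moves the arm, as the interface text tells. Its arguments: {"type":"object","properties":{"deltas":{"type":"string"},"squeeze":{"type":"number"}},"required":["deltas"]}

```bash
ls; mkdir -p pics
cat > h.py <<'E'
import numpy as np, cv2
from cell import manip, optics, workorder
def snap(name,tag):
    st=manip.read_state(); p,d=optics.camera(name)
    cv2.imwrite(f'pics/{tag}.png',cv2.cvtColor(p,cv2.COLOR_RGB2BGR)); np.savez(f'pics/{tag}.npz',p=p,d=d,pos=st['eef_pos'],rot=st['eef_rot'])
    return p,d,st
E
python3 - <<'E'
from h import *
print(manip.tcp_to_tips)
print(manip.read_state())
for c in ['scene','top','wrist']:
    snap(c,c+'0'); print(c,optics.get_calibration(c))
E
```

```text
pics
14.0
{'clock': 0.0, 'joints': array([-1.30558367e+00,  3.00469422e-01,  1.52161438e+00, -2.58900268e-05,
        1.32076732e+00, -6.65887342e-02]), 'qd': array([-4.97152460e-05, -3.31317262e-04,  3.06752615e-04, -7.86908474e-04,
        1.12020255e-03,  3.27727511e-04]), 'effort': array([-3.99601804e-04, -5.31803334e+01, -3.52735984e+01,  7.07626529e-02,
        2.43773824e-02, -9.84309509e-05]), 'eef_pos': array([ 179.08459029, -519.73338586,  218.87317942]), 'eef_rot': array([-3.14033531e+00, -5.87163467e-05,  3.31807776e-01]), 'wrist_force': array([-0.37177342,  0.15360533,  1.00706325]), 'moment': array([ 0.01514185,  0.03439732, -0.01020143]), 'finger_gap': 93.976432033474}
scene {'intrinsics': array([[468.89742451,   0.        , 271.98102164],
       [  0.        , 468.89742451, 210.49680653],
       [  0.        ,   0.        ,   1.        ]]), 'R': array([[ 0.5892823 ,  0.80781057, -0.01372753],
       [ 0.63117322, -0.47090247, -0.61633694],
       [-0.50434783,  0.354532  , -0.78736289]]), 't': array([-373.4006627 , -294.88296383, 1580.44388012])}
top {'intrinsics': ar
[... 192 characters left out ...]
-0.01650937],
       [-0.98609978, -0.02509811, -0.16424769],
       [ 0.16374568,  0.02090973, -0.98628096]]), 't': array([   8.72029648,  591.27698034, 1098.91580323])}
wrist {'intrinsics': array([[316.47767814,   0.        , 279.84346095],
       [  0.        , 316.47767814, 207.98144575],
       [  0.        ,   0.        ,   1.        ]]), 'hand_eye': array([[ 5.45520189e-04, -9.72105027e-01, -2.34545343e-01,
         6.86214304e+01],
       [ 9.99999728e-01,  4.13934607e-04,  6.10253548e-04,
        -5.98075141e-01],
       [-4.96144108e-04, -2.34545612e-01,  9.72104989e-01,
        -1.65129619e+02],
       [ 0.00000000e+00,  0.00000000e+00,  0.00000000e+00,
         1.00000000e+00]])}
```

View pics/scene0.png

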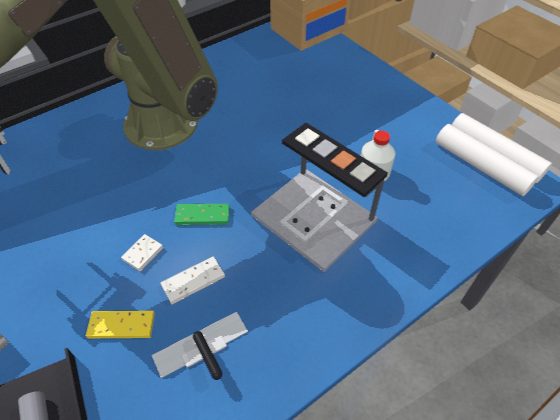

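View pics/top0.png

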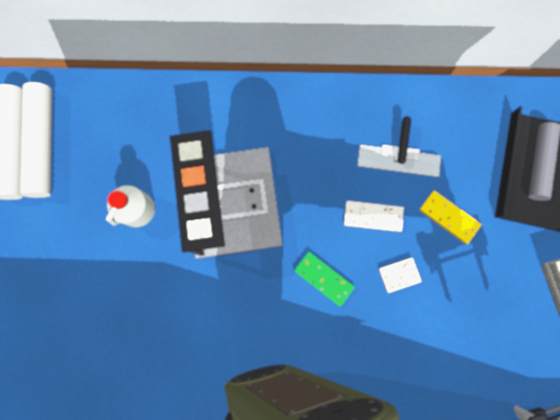

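View pics/wrist0.png

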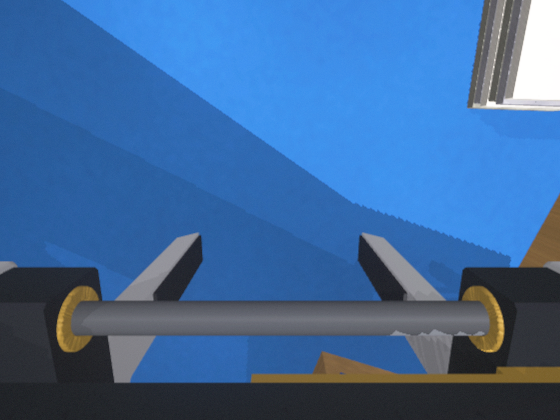

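```bash
cat >> h.py <<'E'
def ray(cam,uv,z):
    c=optics.get_calibration(cam);K,R,t=c['intrinsics'],c['R'],c['t']
    d=R.T@(np.linalg.inv(K)@np.array([uv[0],uv[1],1.])); o=-R.T@t
    return o+d*(z-o[2])/d[2]
def tri(ua,ub,ca='scene',cb='top'):
    A=[];b=[]
    for cam,uv in((ca,ua),(cb,ub)):
        c=optics.get_calibration(cam);P=c['intrinsics']@np.c_[c['R'],c['t']]
        for i in(0,1):
            r=uv[i]*P[2]-P[i];A.append(r[:3]/c['t'][2]);b.append(-r[3]/c['t'][2])
    x,res,_,_=np.linalg.lstsq(np.array(A),np.array(b),rcond=None); return x,np.sqrt(res)
E
python3 - <<'E'
from h import *
S=cv2.imread('pics/scene0.png');T=cv2.imread('pics/top0.png')
def box(I,roi,nm):
    x0,y0,x1,y1=roi; h=cv2.cvtColor(I,cv2.COLOR_BGR2HSV); m=((h[...,1]<90)&(h[...,2]>150)).astype(np.uint8)
    k=np.zeros_like(m);k[y0:y1,x0:x1]=m[y0:y1,x0:x1]
    k=cv2.morphologyEx(k,cv2.MORPH_CLOSE,np.ones((5,5)))
    c=max(cv2.findContours(k,cv2.RETR_EXTERNAL,cv2.CHAIN_APPROX_NONE)[0],key=cv2.contourArea)
    r=cv2.minAreaRect(c); print(nm,r,cv2.boxPoints(r).round(1).tolist()); return r
rt=box(T,(330,190,420,240),'top');rs=box(S,(150,250,235,310),'scene')
print(tri(rs[0],rt[0]), ray('top',rt[0],16))
for p in cv2.boxPoints(rt): print(ray('top',p,16).round(1))
rt2=box(T,(375,250,430,300),'short'); print(ray('top',rt2[0],16))
cv2.imwrite('pics/z1.png',cv2.resize(T[120:270,160:300],None,fx=5,fy=5,interpolation=cv2.INTER_CUBIC)[:600])
cv2.imwrite('pics/z1b.png',cv2.resize(T[130:260,165:300],None,fx=4.4,fy=4.4,interpolation=cv2.INTER_CUBIC))
cv2.imwrite('pics/z2.png',cv2.resize(S[120:275,245:405],None,fx=3.8,fy=3.8,interpolation=cv2.INTER_CUBIC))
cv2.imwrite('pics/z3.png',cv2.resize(S[230:320,120:270],None,fx=5,fy=5,interpolation=cv2.INTER_CUBIC))
E
```

```text
top ((373.6402587890625, 215.73779296875), (59.74345397949219, 26.282703399658203), 6.340191841125488) [[342.5, 225.5], [345.3999938964844, 199.39999389648438], [404.79998779296875, 206.0], [401.8999938964844, 232.10000610351562]]
scene ((192.60003662109375, 279.2000427246094), (25.043960571289062, 61.715476989746094), 63.43495178222656) [[159.39999389648438, 281.79998779296875], [214.60000610351562, 254.1999969482422], [225.8000030517578, 276.6000061035156], [170.60000610351562, 304.20001220703125]]
(array([ 590.2804395 , -218.667184  ,    8.23562344]), array([0.22975946])) [ 589.17947159 -216.91896183   16.        ]
[ 561.1 -135.1   16. ]
[ 631.3 -142.4   16. ]
[ 617.4 -299.1   16. ]
[ 547.7 -290.4   16. ]
short ((399.9000244140625, 274.6999816894531), (27.195587158203125, 37.31486892700195), 71.56505584716797) [[377.8999938964844, 267.70001220703125], [413.29998779296875, 255.89999389648438], [421.8999938964844, 281.70001220703125], [386.5, 293.5]]
[ 436.96706209 -283.55164401   16.        ]
```

View pics/z1b.png

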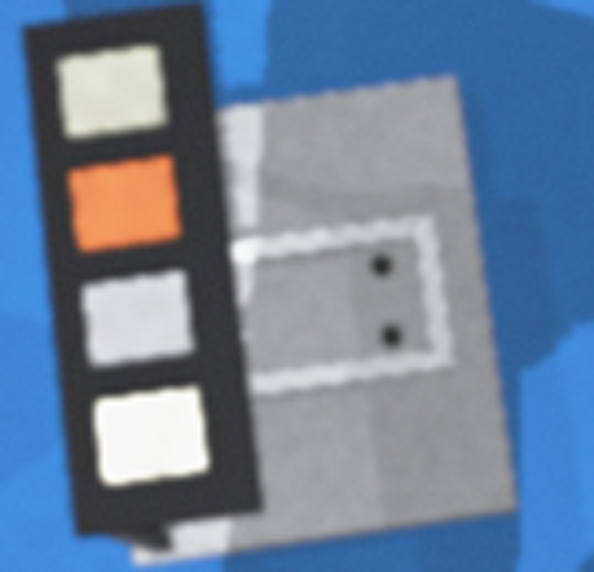

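View pics/z2.png

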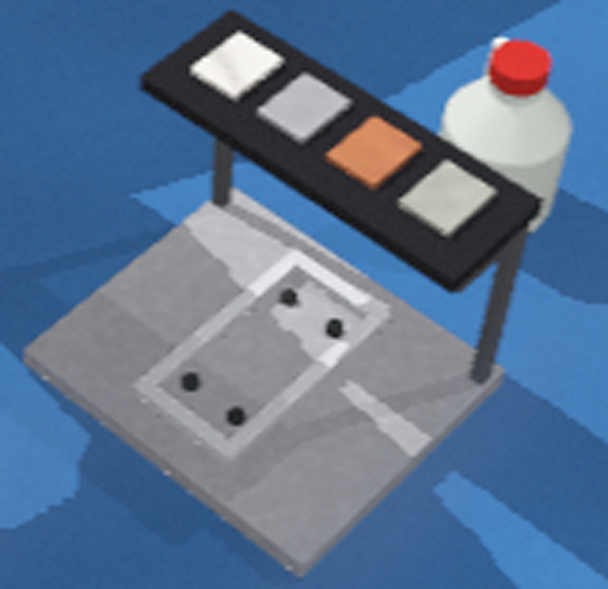

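View pics/z3.png

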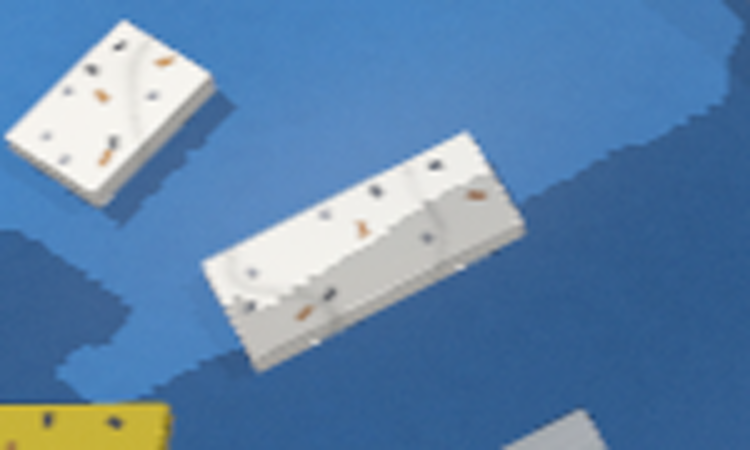

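Run:
```python
from h import *
C=[ray('scene',(245+u/3.8,120+v/3.8),32) for u,v in [(295,250),(388,310),(232,455),(138,385)]]
C=np.array(C);print(C.round(1),C.mean(0))
for i in range(4): print(np.linalg.norm(C[i]-C[(i+1)%4]))
d=(C[0]+C[1]-C[2]-C[3]);print('yaw',np.arctan2(d[1],d[0]))
St=[(288,297),(335,328),(190,381),(236,416)]
s=np.array([ray('scene',(245+u/3.8,120+v/3.8),28) for u,v in St]);print(s.round(1),s.mean(0))
d=s[0]+s[1]-s[2]-s[3];print('yaw',np.arctan2(d[1],d[0]))
# top view open studs & rim corners
t=np.array([ray('top',(165+u/4.4,130+v/4.4),28) for u,v in [(380,264),(391,335)]]);print('top studs',t.round(1))
t=np.array([ray('top',(165+u/4.4,130+v/4.4),32) for u,v in [(432,216),(453,365)]]);print('top rim corners',t.round(1), )
# two view
full=lambda u,v:(245+u/3.8,120+v/3.8); ft=lambda u,v:(165+u/4.4,130+v/4.4)
for a,b in [((236,416),(380,264)),((190,381),(391,335)),((232,455),(432,216)),((138,385),(453,365))]: print(tri(full(*a),ft(*b)))
# plate corners
t=np.array([ray('scene',full(u,v),20) for u,v in [(25,355),(300,572),(500,372)]]);print('plate',t.round(1))
print('ledge front: ', [tri(full(*a),ft(*b)) for a,b in [((145,85),(258,512)),((455,287),(205,10))]])
```

```text
[[560.7 235.1  32. ]
 [647.  252.3  32. ]
 [679.6  78.6  32. ]
 [591.9  62.5  32. ]] [619.77576898 157.13522188  32.        ]
88.01018004645542
176.77457451470755
89.20904626750422
175.34831769651439
yaw 1.7531663051171273
[[590.8 203.5  28. ]
 [634.3 212.2  28. ]
 [609.   96.6  28. ]
 [653.1 103.7  28. ]] [621.78668228 153.97916711  28.        ]
yaw 1.7409385983817212
top studs [[648.  107.6  28. ]
 [604.8  99.3  28. ]]
top rim corners [[677.4  77.1  32. ]
 [586.9  61.4  32. ]]
(array([649.37495296, 107.95497322,  20.62349372]), array([0.25795308]))
(array([605.73897888,  99.66342751,  22.14423411]), array([0.10851368]))
(array([678.21737527,  77.89015145,  30.36505728]), array([0.56172635]))
(array([588.23176572,  62.6493084 ,  27.3059333 ]), array([0.7889496]))
plate [[512.9  17.7  20. ]
 [775.   61.3  20. ]
 [732.7 286.2  20. ]]
ledge front:  [(array([483.38367947, 148.96998018, 194.14169103]), array([0.13316681])), (array([746.93392683, 190.69470893, 197.22561942]), array([1.03058552]))]
```

jog_arm(
  deltas="481 -141 49 -1.152 94;481 -141 49 -1.152 94;481 -141 49 -1.152 94;481 -141 49 -1.152 94;481 -141 49 -1.152 94;481 -141 49 -1.152 94;481 -141 49 -1.152 94;481 -141 49 -1.152 94;481 -141 49 -1.152 94;481 -141 49 -1.152 94",
  squeeze=40,
)

```text
clock: 1.4
eef_pos: [587.7, -230.1, 170.0]
eef_rot: [-3.141, -0.0, 1.484]
wrist_force: [-1.1, -0.2, 0.6]
finger_gap: 93.8
```

Run:
```python
from h import *
p,d,st=snap('wrist','w1'); print(st['clock'],st['eef_pos'],st['eef_rot'],st['joints'].round(3),st['wrist_force'])
snap('scene','s1')
```

```text
1.4 [ 587.67728839 -230.06055777  170.02774578] [-3.14077626e+00 -1.19459328e-04  1.48424882e+00] [-0.431  0.521  1.328 -0.     1.293 -0.345] [-1.05005523 -0.18391106  0.61023315]
```

View pics/w1.png

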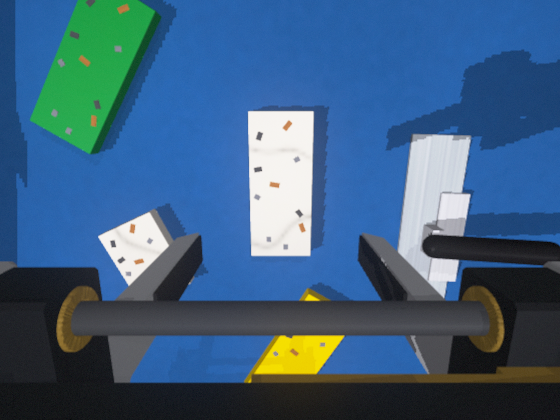

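View pics/s1.png

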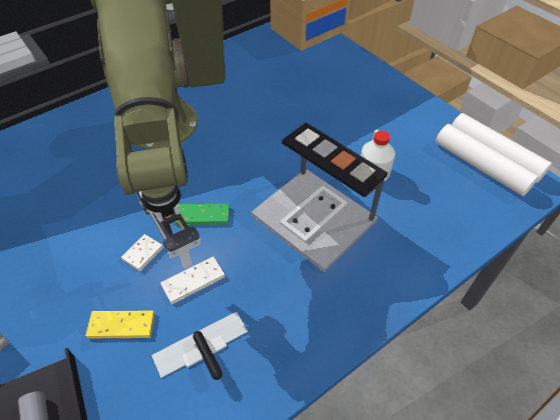

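```bash
cat >> h.py <<'E'
from scipy.spatial.transform import Rotation as Ro
def wT(pos,rot):
    T=np.eye(4);T[:3,:3]=Ro.from_euler('xyz',rot).as_matrix();T[:3,3]=pos;return T@optics.get_calibration('wrist')['hand_eye']
def wray(pos,rot,uv,z):
    T=wT(pos,rot);d=T[:3,:3]@(np.linalg.inv(optics.get_calibration('wrist')['intrinsics'])@np.array([uv[0],uv[1],1.]));o=T[:3,3];return o+d*(z-o[2])/d[2]
def wdep(pos,rot,d,u,v):
    T=wT(pos,rot);K=optics.get_calibration('wrist')['intrinsics'];z=d[int(v),int(u)]
    return (T@np.r_[np.linalg.inv(K)@np.array([u,v,1.])*z,1])[:3]
E
python3 - <<'E'
from h import *
f=np.load('pics/w1.npz');p,d,pos,rot=f['p'],f['d'],f['pos'],f['rot']
h=cv2.cvtColor(p,cv2.COLOR_RGB2HSV);m=np.zeros(h.shape[:2],np.uint8)
m[90:275,230:335]=((h[...,1]<90)&(h[...,2]>120))[90:275,230:335]
m=cv2.morphologyEx(m,cv2.MORPH_CLOSE,np.ones((9,9)))
c=max(cv2.findContours(m,cv2.RETR_EXTERNAL,cv2.CHAIN_APPROX_NONE)[0],key=cv2.contourArea)
W=np.array([wray(pos,rot,q,16)[:2] for q in c[:,0,:].astype(float)],np.float32)
r=cv2.minAreaRect(W);print(r)
for u,v in [(280,130),(280,235),(262,180),(303,180),(220,180),(340,200)]: print((u,v),wdep(pos,rot,d,u,v).round(1))
# yellow pts, nearest
y=((h[...,0]>20)&(h[...,0]<35)&(h[...,1]>150)); y[:285]=0;y[300:]=0
Y=np.argwhere(y);print('yellow top',wray(pos,rot,(Y[:,1].mean(),Y[:,0].min()),16))
E
```

```text
((590.208740234375, -216.6270294189453), (148.4560546875, 64.58245086669922), 85.07252502441406)
(280, 130) [ 594.5 -160.4   15.2]
(280, 235) [ 585.2 -268.1   15.7]
(262, 180) [ 572.1 -207.8   16.7]
(303, 180) [ 613.5 -211.4   16.7]
(220, 180) [ 5.263e+02 -2.064e+02  4.000e-01]
(340, 200) [ 653.1 -239.5   -1.2]
yellow top [ 662.08300952 -335.18480832   16.        ]
```

jog_arm(
  deltas="-31 1.3 50 0 94;-31 1.3 100 0 94;-31 1.3 130 0 94;-31 1.3 147 0 94;-31 1.3 147 0 94;-31 1.3 147 0 50;-31 1.3 147 0 50;-31 1.3 147 0 50;-31 1.3 147 0 50;-31 1.3 147 0 50",
  squeeze=50,
)

```text
clock: 2.75
eef_pos: [586.7, -261.1, 24.0]
eef_rot: [3.141, 0.0, 1.484]
wrist_force: [-2.6, 0.5, 6.3]
finger_gap: 62.8
```

jog_arm(
  deltas="0 0 -10 0 50;0 0 -25 0 50;0 0 -50 0 50;0 0 -80 0 50;0 0 -110 0 50;0 0 -150 0 50;0 0 -180 0 50;0 0 -180 0 50;0 0 -180 0 50;0 0 -180 0 50",
)

```text
clock: 4.0
eef_pos: [586.1, -260.8, 201.8]
eef_rot: [-3.139, -0.001, 1.484]
wrist_force: [0.1, 0.2, -5.1]
finger_gap: 63.1
```

Run:
```python
from h import *
p,d,st=snap('wrist','w2'); print(st)
f=st
for u,v in [(280,100),(280,150),(280,200),(260,150),(300,150)]: print((u,v),(np.linalg.inv(wT(st['eef_pos'],st['eef_rot'])@np.linalg.inv(optics.get_calibration('wrist')['hand_eye']))@np.r_[wdep(st['eef_pos'],st['eef_rot'],d,u,v),1])[:3].round(1))
snap('scene','s2')
```

```text
{'clock': 4.0, 'joints': array([-4.75712517e-01,  5.21142380e-01,  1.25363451e+00, -1.55544701e-05,
        1.36943089e+00, -3.88686880e-01]), 'qd': array([ 7.79334616e-05, -2.45846993e-03, -7.24521053e-03,  4.02509516e-04,
        3.29000399e-03,  2.41053548e-04]), 'effort': array([ 1.56541611e-02, -6.89980674e+01, -3.76423609e+01,  2.18966966e-01,
        1.09465288e-01, -5.77716837e-04]), 'eef_pos': array([ 586.1103854 , -260.78148303,  201.75207388]), 'eef_rot': array([-3.13916682e+00, -9.76968758e-04,  1.48377264e+00]), 'wrist_force': array([ 0.10043001,  0.16775942, -5.14102757]), 'moment': array([-0.21767262, -0.0622133 , -0.01191191]), 'finger_gap': 63.12607910755437}
(280, 100) [84.7  0.7  9.1]
(280, 150) [58.9  0.7  8.9]
(280, 200) [31.2  0.7  9. ]
(260, 150) [ 58.8 -10.2   9.7]
(300, 150) [58.8 11.6 10.1]
```

View pics/w2.png

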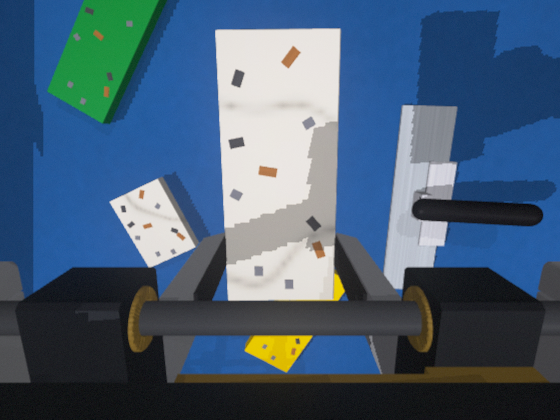

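View pics/s2.png

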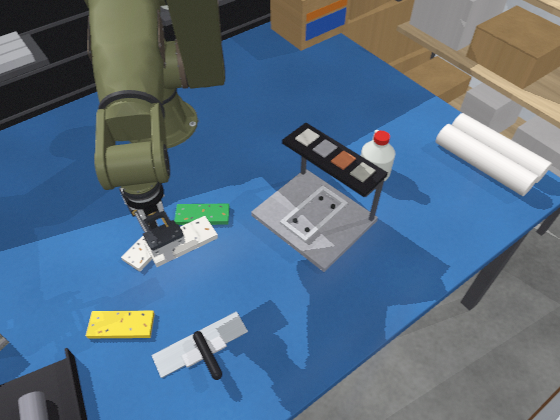

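jog_arm(
  deltas="20 -6 0 -0.02 50;60 -18 0 -0.06 50;105 -31 0 -0.11 50;150 -44 0 -0.15 50;195 -57 0 -0.19 50;230 -67 0 -0.23 50;255 -74 0 -0.25 50;265 -77 0 -0.261 50;265 -77 0 -0.261 50;265 -77 0 -0.261 50",
)

```text
clock: 5.35
eef_pos: [533.1, 8.9, 203.3]
eef_rot: [-3.141, 0.0, 1.744]
wrist_force: [-1.0, 0.0, -3.2]
finger_gap: 63.3
```

Run:
```python
from h import *
p,d,st=snap('wrist','w3'); print(st['eef_pos'],st['eef_rot'],st['wrist_force'],st['joints'])
```

```text
[533.07480294   8.85551063 203.30714933] [-3.14141936e+00  9.56447885e-05  1.74370465e+00] [-0.97472392  0.03051912 -3.24323798] [-5.20286023e-02  2.76266647e-01  1.58984944e+00 -1.37849233e-04
  1.27562416e+00 -2.24896804e-01]
```

View pics/w3.png

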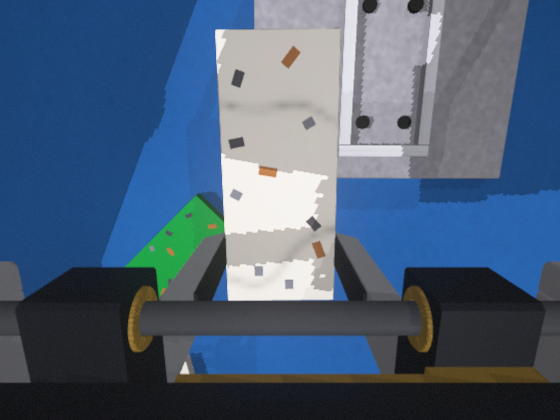

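Run:
```python
from h import *
I=cv2.imread('pics/w3.png');cv2.imwrite('pics/w3z.png',cv2.resize(I[0:190,250:450],None,fx=3.1,fy=3.1,interpolation=cv2.INTER_CUBIC))
f=np.load('pics/w3.npz');p,d,pos,rot=f['p'],f['d'],f['pos'],f['rot']
for nm,u,v in [('rim L',348,80),('rim R',432,80),('rim end',385,151),('floor',385,100),('floor',385,60),('plate',470,100),('plate',390,168),('slab',280,150),('slab',280,40)]:
    print(nm,np.median([wdep(pos,rot,d,u+i,v+j)[2] for i in(-1,0,1) for j in (-1,0,1)]).round(1))
g=p.mean(2); K=(g<70).astype(np.uint8); K[:,:343]=0;K[140:]=0;K[:,435:]=0
for c in cv2.findContours(K,cv2.RETR_EXTERNAL,cv2.CHAIN_APPROX_NONE)[0]:
    if cv2.contourArea(c)>40: 
        (x,y),r=cv2.minEnclosingCircle(c); z=d[int(y),int(x)]; print('stud',x,y,r,wray(pos,rot,(x,y),28).round(1),wdep(pos,rot,d,x,y).round(1))
```

```text
rim L 32.2
rim R 32.5
rim end 32.0
floor 20.9
floor 21.0
plate 19.6
plate 19.5
slab 193.2
slab 191.6
stud 404.0 122.0 6.708303928375244 [647.6 108.   28. ] [648.6 108.3  25.1]
stud 362.2894592285156 121.71052551269531 6.81025505065918 [604.8 100.8  28. ] [604.9 100.8  27.6]
stud 415.5 4.5 8.746527671813965 [629.8 215.2  28. ] [630.2 215.7  26.7]
stud 369.5 5.0 8.20071029663086 [586.5 207.2  28. ] [586.8 207.8  26.2]
```

View pics/w3z.png

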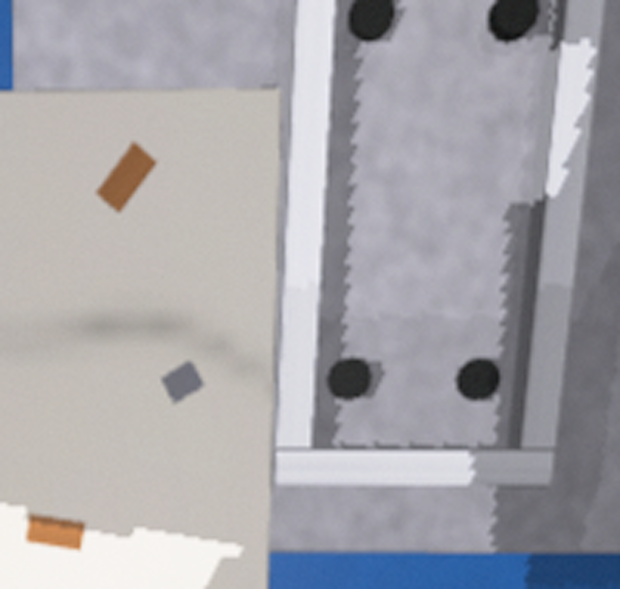

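Run:
```python
from h import *
f=np.load('pics/w3.npz');p,d,pos,rot=f['p'],f['d'],f['pos'],f['rot']
P=lambda x,y:wray(pos,rot,(250+x/3.1-0.34,y/3.1-0.34),32)[:2]
A=P(276,486);B=P(553,486);C=P(278,450);D=P(553,448);E=P(313,448);F=P(524,446);G=P(293,90);H=P(331,90);J=P(577,90);L=P(300,2);
print('outer w',np.linalg.norm(A-B),'in w',np.linalg.norm(E-F),'depth',np.linalg.norm(A-C))
print(A,B,C,D,E,F,H,J)
u=np.array([np.cos(1.742),np.sin(1.742)])
print('ctr from outer end',(A+B)/2+90*u,'from inner',(C+D)/2+78*u,(E+F)/2+78*u)
e=B-A;print('yaw',np.arctan2(e[1],e[0])+np.pi/2); e=H-E;print('yaw left',np.arctan2(e[1],e[0]))
# slab in tool frame
T=wT(pos,rot);
h=cv2.cvtColor(p,cv2.COLOR_RGB2HSV)
Ti=np.linalg.inv(T@np.linalg.inv(optics.get_calibration('wrist')['hand_eye']))
for u_,v_ in [(217,31),(340,30),(228,300),(333,300),(222,150),(337,150)]:
    q=wray(pos,rot,(u_,v_),pos[2]-9); print((u_,v_),(Ti@np.r_[q,1])[:3].round(1))
```

```text
outer w 94.06447407056812 in w 70.94519525307348 depth 11.996179985014848
[587.58981245  61.8759445 ] [680.24356274  78.1057886 ] [585.66491096  73.71668301] [676.68251204  90.33254701] [597.12266083  76.39446029] [666.88668575  89.28637856] [578.15885691 183.70249186] [653.35937572 196.89197808]
ctr from outer end [618.58351826 158.6751037 ] from inner [617.88496474 158.88428721] [618.71592653 159.70009161]
yaw 1.7442036558069158
yaw left 1.7457133640092835
(217, 31) [117.1 -30.6   9. ]
(340, 30) [117.6  30.7   9. ]
(228, 300) [-31.3 -30.7   9. ]
(333, 300) [-31.3  33.2   9. ]
(222, 150) [ 58.7 -30.6   9. ]
(337, 150) [58.7 31.8  9. ]
```

```bash
cat >> h.py <<'E'
def slabplane(d):
    H=optics.get_calibration('wrist');K=H['intrinsics'];P=[]
    for v in range(45,225,5):
        for u in range(235,325,5):
            z=d[v,u]
            if z>0:
                P.append((H['hand_eye']@np.r_[np.linalg.inv(K)@np.array([u,v,1.])*z,1])[:3])
    P=np.array(P);P=P[abs(P[:,2]-np.median(P[:,2]))<8]
    A=np.c_[P[:,:2],np.ones(len(P))];c,_,_,_=np.linalg.lstsq(A,P[:,2],rcond=None)
    return c,(A@c-P[:,2]).std()
E
python3 - <<'E'
from h import *
for n in ['w2','w3']: print(slabplane(np.load(f'pics/{n}.npz')['d']))
p,d,st=snap('wrist','w4');print(slabplane(d),st['finger_gap'],st['eef_pos'],st['eef_rot'])
E
```

```text
(array([ 2.76179304e-02, -9.49651506e-04,  8.21708888e+00]), np.float64(0.6609671714202908))
(array([2.85737649e-02, 8.27842493e-05, 8.12402811e+00]), np.float64(0.6316553614779965))
(array([ 2.79338351e-02, -7.28470237e-04,  8.12713518e+00]), np.float64(0.6656153073531473)) 62.768091021562554 [533.04883939   8.81965375 203.28975341] [-3.14137684e+00  8.58506819e-05  1.74356569e+00]
```

jog_arm(
  deltas="-17 45 20 0 50;-17 90 55 0 50;-17 109.5 95 0 50;-17 109.5 113 0 50;5 109.5 113 0 50;35 109.5 113 0 50;65 109.5 113 0 50;85 109.5 113 0 50;89 109.5 113 0 50;89 109.5 113 0 50",
)

```text
clock: 6.7
eef_pos: [625.4, 116.0, 90.9]
eef_rot: [3.141, 0.0, 1.745]
wrist_force: [0.9, -1.2, -4.4]
finger_gap: 63.4
```

Run:
```python
from h import *
p,d,st=snap('wrist','w5'); print(st['eef_pos'],st['eef_rot'],st['wrist_force'],slabplane(d))
snap('scene','s5')
I=cv2.imread('pics/s5.png');cv2.imwrite('pics/s5z.png',cv2.resize(I[120:275,205:405],None,fx=3.8,fy=3.8,interpolation=cv2.INTER_CUBIC))
```

```text
[625.43870896 115.980218    90.86005585] [3.14112966e+00 1.72664166e-04 1.74474234e+00] [ 0.8632621  -1.24749312 -4.38554368] (array([ 1.37139334e-01,  6.27537022e-02, -1.24551525e+02]), np.float64(1.491951758985846e-13))
```

View pics/w5.png

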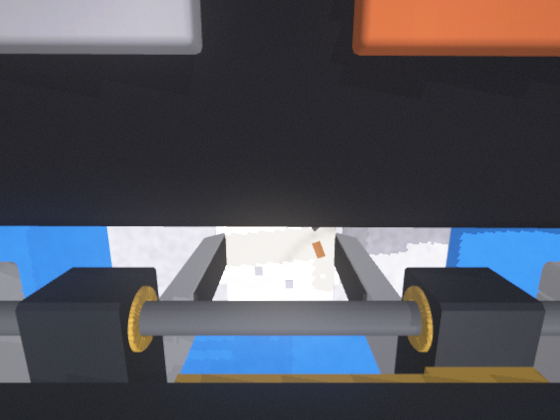

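View pics/s5z.png

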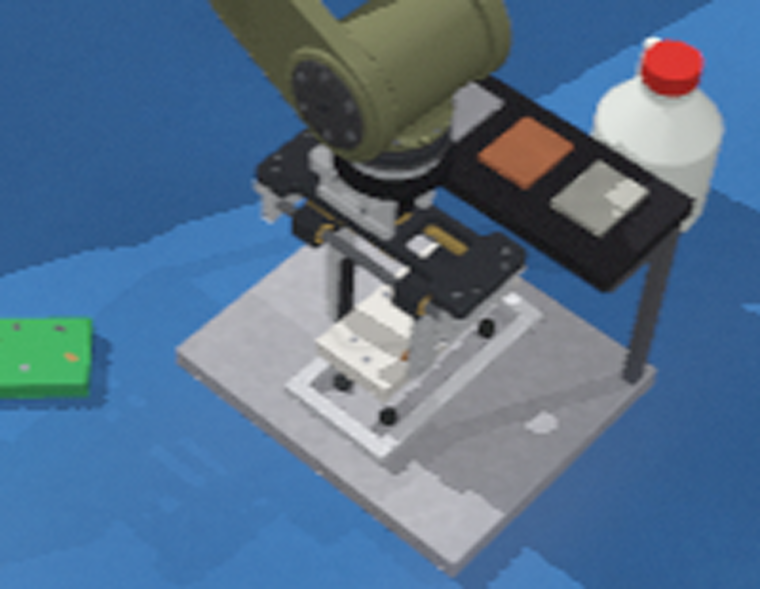

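Run:
```python
from h import *
for n in ['scene','top']:
    if n=='scene': f=np.load('pics/s5.npz');p,d=f['p'],f['d']
    else: p,d,_=snap('top','t5')
    c=optics.get_calibration(n);vv,uu=np.mgrid[:420,:560]
    X=np.stack([uu,vv,np.ones_like(uu)],-1).reshape(-1,3)@np.linalg.inv(c['intrinsics']).T*d.reshape(-1,1)
    W=(X-c['t'])@c['R']
    u=np.array([-.1723,.985]);v=np.array([-.985,-.1723]);q=W[:,:2]-[618,158.5];px=q@u;py=q@v;z=W[:,2]
    ok=(d.ravel()>0)&(abs(py)<130)&(z>150)&(z<600)
    # ledge region: x 10..105 z<225
    l=ok&(px>0)&(px<115)&(z<230);print(n,'ledge',px[l].min(),px[l].max(),np.percentile(z[l],[1,50,99]))
    for lo in range(-90,60,15):
        k=ok&(px>=lo)&(px<lo+15)&(z>225)
        if k.sum(): print(lo,k.sum(),z[k].min().round(),z[k].max().round())
```

```text
scene ledge 4.6935513176193275 104.05478154819473 [173.66460267 208.77832517 217.15523103]
-90 704 250.0 461.0
-75 790 225.0 467.0
-60 626 225.0 472.0
-45 579 225.0 475.0
-30 469 225.0 473.0
-15 816 323.0 468.0
0 264 337.0 461.0
top ledge 10.209329795762555 106.44984956073468 [205.2497131  210.78646865 218.60459702]
-90 641 348.0 462.0
-75 653 262.0 469.0
-60 658 296.0 474.0
-45 644 312.0 475.0
-30 643 275.0 475.0
-15 663 266.0 473.0
0 603 354.0 467.0
15 41 375.0 448.0
```

jog_arm(
  deltas="-0.5 0 10 0 50;-0.5 0 20 0 50;-0.5 0 26 0 50;-0.5 0 29 0 50;-0.5 0 31 0 50;-0.5 0 33 0 50;-0.5 0 34 0 50;-0.5 0 35 0 50;-0.5 0 35 0 50;-0.5 0 35 0 50",
)

```text
clock: 8.1
eef_pos: [625.5, 115.8, 55.6]
eef_rot: [3.141, -0.0, 1.745]
wrist_force: [0.4, -0.3, -5.5]
finger_gap: 63.2
```

Run:
```python
from h import *
p,d,st=snap('scene','s6'); print(st['eef_pos'],st['eef_rot'],st['wrist_force'],st['moment'])
I=cv2.imread('pics/s6.png');cv2.imwrite('pics/s6z.png',cv2.resize(I[150:275,255:365],None,fx=4.8,fy=4.8,interpolation=cv2.INTER_CUBIC))
```

```text
[625.46489701 115.80629398  55.55301823] [ 3.14147738e+00 -2.72930390e-05  1.74473977e+00] [ 0.38350486 -0.25945061 -5.46717706] [-0.20168311 -0.10382286  0.0013909 ]
```

View pics/s6z.png

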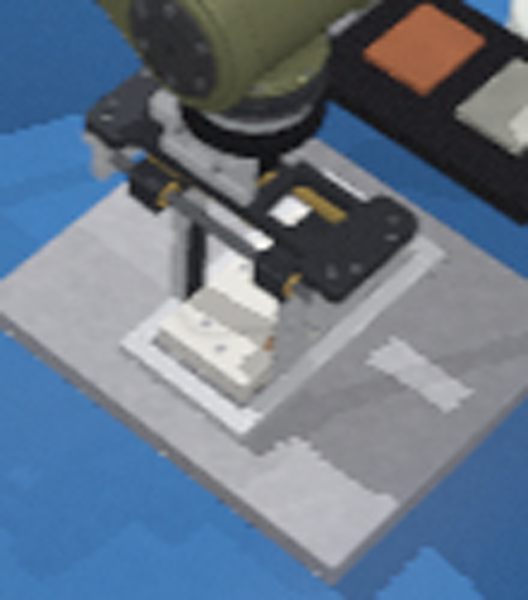

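jog_arm(
  deltas="0 0 0.5 0 50;0 0 1 0 50;0 0 1.5 0 50;0 0 2 0 50;0 0 2.5 0 50;0 0 3 0 50;0 0 3.3 0 50;0 0 3.5 0 50;0 0 3.5 0 50;0 0 3.5 0 50",
)

```text
clock: 9.4
eef_pos: [625.5, 115.8, 52.0]
eef_rot: [3.141, -0.0, 1.745]
wrist_force: [-0.2, -1.3, -2.7]
finger_gap: 62.7
```

Run:
```python
from h import *
st=manip.read_state(); print(st['eef_pos'],st['eef_rot'],st['wrist_force'],st['moment'])
```

```text
[625.47194527 115.81569166  51.97859285] [ 3.14148657e+00 -1.78459092e-05  1.74480380e+00] [-0.17219198 -1.26831194 -2.7165854 ] [-0.23754526 -0.15114811 -0.03903143]
```

jog_arm(
  deltas="0 0 0.4 0 50;0 0 0.8 0 50;0 0 1.2 0 50;0 0 1.6 0 50;0 0 2 0 50;0 0 2.3 0 50;0 0 2.5 0 50;0 0 2.5 0 50;0 0 2.5 0 50;0 0 2.5 0 50",
)

```text
clock: 10.65
eef_pos: [625.6, 115.7, 49.8]
eef_rot: [3.141, 0.0, 1.745]
wrist_force: [-2.9, -3.9, 5.8]
finger_gap: 63.3
```

Run:
```python
from h import *
st=manip.read_state(); print(st['eef_pos'],st['eef_rot'],st['wrist_force'],st['moment'])
```

```text
[625.5819694  115.66824245  49.80148791] [3.14116825e+00 2.55282718e-04 1.74480234e+00] [-2.93970468 -3.90770072  5.760095  ] [-0.58605807  0.46105071  0.04065806]
```

jog_arm(
  deltas="0 0 0 0 66;0 0 0 0 70;0 0 0 0 76;0 0 0 0 80;0 0 0 0 80;0 0 -20 0 80;0 0 -45 0 80;0 0 -60 0 80;0 0 -60 0 80;0 0 -60 0 80",
)

```text
clock: 11.9
eef_pos: [625.1, 115.8, 108.7]
eef_rot: [-3.141, -0.0, 1.745]
wrist_force: [-0.1, 1.1, -0.1]
finger_gap: 80.0
```

Run:
```python
from h import *
p,d,st=snap('scene','s7'); print(st['clock'],st['eef_pos'],st['eef_rot'],st['wrist_force'],st['moment'])
I=cv2.imread('pics/s7.png');cv2.imwrite('pics/s7z.png',cv2.resize(I[150:275,255:365],None,fx=4.8,fy=4.8,interpolation=cv2.INTER_CUBIC))
```

```text
11.9 [625.07501058 115.76497429 108.74885698] [-3.14052024e+00 -6.21391525e-05  1.74479457e+00] [-0.08522886  1.05922777 -0.14011214] [-0.04970198 -0.10073719 -0.02983549]
```

View pics/s7z.png

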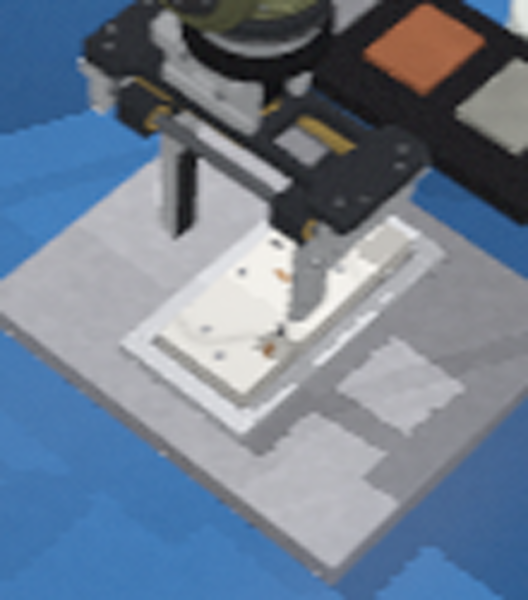

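jog_arm(
  deltas="0 0 -60 0 20;0 0 -120 0 0;0 0 -180 0 0;0 -40 -200 0 0;30 -90 -200 0 0;70 -135 -200 0 0;110 -180 -200 0 0;155 -225 -200 0 0;200 -270 -200 0 0;240 -300 -200 0 0",
  squeeze=60,
)

```text
clock: 13.2
eef_pos: [286.4, 301.0, 309.2]
eef_rot: [-3.141, 0.0, 1.745]
wrist_force: [0.6, -0.2, -0.4]
finger_gap: 0.4
```

jog_arm(
  deltas="45 -40 0 0 0;90 -80 0 0 0;135 -120 0 0 0;180 -160 0 0 0;220 -205 0 0 0;260 -250 0 0 0;300 -290 0 0 0;340 -325 0 0 0;380 -325 0 0 0;382 -327 0 0 0",
)

```text
clock: 14.45
eef_pos: [-100.4, 621.0, 306.8]
eef_rot: [-3.141, 0.004, 1.746]
wrist_force: [0.4, -1.0, -0.2]
finger_gap: 0.4
```

Run:
```python
from h import *
st=manip.read_state(); print(st['clock'],st['eef_pos'],st['eef_rot'],st['joints'].round(3))
```

```text
14.45 [-100.4012049   620.97264607  306.77936634] [-3.14142147  0.00358548  1.74552352] [ 1.673  0.442  1.13  -0.     1.574  1.498]
```

jog_arm(
  deltas="60 0 0 0 0;120 0 0 0 0;180 0 0 0 0;240 0 0 0 0;300 0 0 0 0;300 0 0 0 0;300 0 0 0 0;300 0 0 0 0;300 0 0 0 0;300 0 0 0 0",
)

```text
clock: 15.7
eef_pos: [-133.8, 807.2, 269.4]
eef_rot: [3.141, -0.043, 1.745]
wrist_force: [0.1, 0.5, -0.5]
finger_gap: 0.4
```

Run:
```python
from h import *
st=manip.read_state(); print(st['clock'],st['eef_pos'],st['eef_rot'],st['joints'].round(3))
R=Ro.from_euler('xyz',st['eef_rot']).as_matrix();print(R[:,2])
```

```text
15.7 [-133.7874856   807.2469527   269.35429252] [ 3.14107733 -0.04303286  1.74481941] [1.69  1.042 0.235 0.002 1.822 1.516]
[-0.00694113  0.04245904 -0.9990741 ]
```

jog_arm(
  deltas="600 0 0 0 0;600 0 0 0 0;600 0 0 0 0;600 0 0 0 0;600 0 0 0 0;600 0 0 0 0;600 0 0 0 0;600 0 0 0 0;600 0 0 0 0;600 0 0 0 0",
)

```text
clock: 16.95
eef_pos: [-143.1, 845.3, 180.2]
eef_rot: [3.141, -0.085, 1.745]
wrist_force: [0.4, 0.2, -0.7]
finger_gap: 0.5
```

Run:
```python
from h import *
st=manip.read_state(); print(st['clock'],st['eef_pos'],st['eef_rot'],st['joints'].round(3))
R=Ro.from_euler('xyz',st['eef_rot']).as_matrix();print(R[:,2])
```

```text
16.95 [-143.11824955  845.32212999  180.18973792] [ 3.14091846 -0.08493294  1.74482434] [1.695 1.151 0.236 0.004 1.67  1.521]
[-0.01402452  0.08366624 -0.99639514]
```

jog_arm(
  deltas="-60 0 -30 0 0;-100 0 -60 0 0;-100 0 -60 0 0;-100 0 -60 0 0;-100 0 -60 0 0;-100 0 -60 0 0;-100 0 -60 0 0;-100 0 -60 0 0;-100 0 -60 0 0;-100 0 -60 0 0",
)

```text
clock: 18.2
eef_pos: [-125.0, 742.2, 231.6]
eef_rot: [3.141, -0.085, 1.745]
wrist_force: [-0.5, 0.3, 0.7]
finger_gap: 0.4
```

Run:
```python
from h import *
st=manip.read_state(); print(st['clock'],st['eef_pos'],st['eef_rot'],st['joints'].round(3))
```

```text
18.2 [-125.00338104  742.16140866  231.64496626] [ 3.14088664 -0.08488739  1.74484766] [1.688 0.731 0.859 0.004 1.467 1.513]
```

jog_arm(
  deltas="600 0 -600 0 0;600 0 -600 0 0;600 0 -600 0 0;600 0 -600 0 0;600 0 -600 0 0;600 0 -600 0 0;600 0 -600 0 0;600 0 -600 0 0;600 0 -600 0 0;600 0 -600 0 0",
)

```text
clock: 19.45
eef_pos: [-128.4, 751.4, 425.5]
eef_rot: [3.141, -0.124, 1.745]
wrist_force: [-0.7, -1.0, 0.4]
finger_gap: 0.4
```

Run:
```python
from h import *
st=manip.read_state(); print(st['clock'],st['eef_pos'],st['eef_rot'],st['joints'].round(3))
```

```text
19.45 [-128.35140951  751.42066744  425.45657613] [ 3.1407259  -0.12406543  1.74482681] [1.69  0.841 0.235 0.006 1.941 1.519]
```

jog_arm(
  deltas="900 0 0 0 0;900 0 0 0 0;900 0 0 0 0;900 0 0 0 0;900 0 0 0 0;900 0 0 0 0;900 0 0 0 0;900 0 0 0 0;900 0 0 0 0;900 0 0 0 0",
)

```text
clock: 20.7
eef_pos: [-143.0, 827.6, 297.7]
eef_rot: [3.141, -0.167, 1.745]
wrist_force: [0.1, 0.4, -0.5]
finger_gap: 0.2
```

Run:
```python
from h import *
st=manip.read_state(); print(st['clock'],st['eef_pos'],st['eef_rot'],st['joints'].round(3))
```

```text
20.7 [-143.02063778  827.5681534   297.72946776] [ 3.14052045 -0.16659802  1.74488635] [1.696 1.01  0.236 0.007 1.729 1.524]
```

jog_arm(
  deltas="900 0 0 0 0;900 0 0 0 0;900 0 0 0 0;900 0 0 0 0;900 0 0 0 0;900 0 0 0 0;900 0 0 0 0;900 0 0 0 0;900 0 0 0 0;900 0 0 0 0",
)

```text
clock: 21.95
eef_pos: [-150.2, 863.4, 229.5]
eef_rot: [3.14, -0.21, 1.745]
wrist_force: [-0.4, 0.1, 0.0]
finger_gap: 0.1
```

jog_arm(
  deltas="900 0 0 0 0;900 0 0 0 0;900 0 0 0 0;900 0 0 0 0;900 0 0 0 0;900 0 0 0 0;900 0 0 0 0;900 0 0 0 0;900 0 0 0 0;900 0 0 0 0",
)

```text
clock: 23.2
eef_pos: [-154.2, 882.9, 201.8]
eef_rot: [3.14, -0.254, 1.745]
wrist_force: [0.3, 0.5, -0.7]
finger_gap: 0.5
```

Run:
```python
from h import *
st=manip.read_state(); print(st['clock'],st['eef_pos'],st['eef_rot'],st['joints'].round(3))
```

```text
23.2 [-154.16871291  882.8756304   201.78255039] [ 3.14046759 -0.25388643  1.74498098] [1.7   1.134 0.236 0.01  1.519 1.527]
```

jog_arm(
  deltas="900 0 0 0 0;900 0 0 0 0;900 0 0 0 0;900 0 0 0 0;900 0 0 0 0;900 0 0 0 0;900 0 0 0 0;900 0 0 0 0;900 0 0 0 0;900 0 0 0 0",
)

```text
clock: 24.45
eef_pos: [-156.6, 894.8, 200.0]
eef_rot: [3.14, -0.298, 1.745]
wrist_force: [-0.4, -0.1, 1.0]
finger_gap: -0.2
```

jog_arm(
  deltas="900 0 0 0 0;900 0 0 0 0;900 0 0 0 0;900 0 0 0 0;900 0 0 0 0;900 0 0 0 0;900 0 0 0 0;900 0 0 0 0;900 0 0 0 0;900 0 0 0 0",
)

```text
clock: 25.7
eef_pos: [-158.1, 902.2, 214.5]
eef_rot: [3.14, -0.341, 1.745]
wrist_force: [-0.3, -0.3, -0.1]
finger_gap: 0.4
```

jog_arm(
  deltas="900 0 0 0 0;900 0 0 0 0;900 0 0 0 0;900 0 0 0 0;900 0 0 0 0;900 0 0 0 0;900 0 0 0 0;900 0 0 0 0;900 0 0 0 0;900 0 0 0 0",
)

```text
clock: 26.95
eef_pos: [-159.1, 906.5, 239.2]
eef_rot: [3.14, -0.385, 1.745]
wrist_force: [-0.2, -0.0, -0.6]
finger_gap: 0.5
```

jog_arm(
  deltas="900 0 0 0 0;900 0 0 0 0;900 0 0 0 0;900 0 0 0 0;900 0 0 0 0;900 0 0 0 0;900 0 0 0 0;900 0 0 0 0;900 0 0 0 0;900 0 0 0 0",
)

```text
clock: 28.2
eef_pos: [-159.4, 908.1, 270.0]
eef_rot: [3.14, -0.429, 1.745]
wrist_force: [-1.0, -0.7, 0.4]
finger_gap: 0.5
```

Run:
```python
from h import *
st=manip.read_state(); print(st['clock'],st['eef_pos'],st['eef_rot'],st['joints'].round(3))
```

```text
28.2 [-159.41994245  908.07264997  269.96277024] [ 3.14032581 -0.42874533  1.74519217] [1.7   1.069 0.236 0.018 1.408 1.527]
```

jog_arm(
  deltas="900 0 0 0 0;900 0 0 0 0;900 0 0 0 0;900 0 0 0 0;900 0 0 0 0;900 0 0 0 0;900 0 0 0 0;900 0 0 0 0;900 0 0 0 0;900 0 0 0 0",
)

```text
clock: 29.45
eef_pos: [-159.4, 907.3, 304.5]
eef_rot: [3.14, -0.472, 1.745]
wrist_force: [-0.3, -0.6, 0.6]
finger_gap: 0.4
```

jog_arm(
  deltas="900 0 0 0 0;900 0 0 0 0;900 0 0 0 0;900 0 0 0 0;900 0 0 0 0;900 0 0 0 0;900 0 0 0 0;900 0 0 0 0;900 0 0 0 0;900 0 0 0 0",
)

```text
clock: 30.7
eef_pos: [-159.0, 904.3, 341.1]
eef_rot: [3.14, -0.516, 1.745]
wrist_force: [0.3, 0.3, -0.2]
finger_gap: 0.5
```

jog_arm(
  deltas="900 0 0 0 0;900 0 0 0 0;900 0 0 0 0;900 0 0 0 0;900 0 0 0 0;900 0 0 0 0;900 0 0 0 0;900 0 0 0 0;900 0 0 0 0;900 0 0 0 0",
)

```text
clock: 31.95
eef_pos: [-158.1, 899.3, 378.9]
eef_rot: [3.14, -0.56, 1.745]
wrist_force: [0.2, 0.3, 0.7]
finger_gap: 0.5
```

jog_arm(
  deltas="900 0 0 0 0;900 0 0 0 0;900 0 0 0 0;900 0 0 0 0;900 0 0 0 0;900 0 0 0 0;900 0 0 0 0;900 0 0 0 0;900 0 0 0 0;900 0 0 0 0",
)

```text
clock: 33.2
eef_pos: [-156.9, 892.3, 417.4]
eef_rot: [3.14, -0.603, 1.745]
wrist_force: [-0.6, 0.0, -0.5]
finger_gap: 0.5
```

```bash
cat >> h.py <<'E'
U=np.array([np.cos(1.744),np.sin(1.744)]);V=np.array([-U[1],U[0]]);PC=np.array([618,158.5])
def pk(px,py,z): return np.r_[PC+px*U+py*V,z]
def delta(tip,st=None):
    st=st or manip.read_state();R=Ro.from_euler('xyz',st['eef_rot']).as_matrix()
    tcp=tip-R[:,2]*14; return R.T@(tcp-st['eef_pos']),tcp
def tipof(st):
    R=Ro.from_euler('xyz',st['eef_rot']).as_matrix();t=st['eef_pos']+R[:,2]*14
    return np.r_[(t[:2]-PC)@U,(t[:2]-PC)@V,t[2]]
E
python3 - <<'E'
from h import *
st=manip.read_state(); print(st['clock'],st['eef_pos'],st['eef_rot'],st['joints'].round(3))
R=Ro.from_euler('xyz',st['eef_rot']).as_matrix();print(R.round(3))
for t in [(-120,0,330),(-130,0,120),(-70,0,75),(50,0,75),(50,0,50)]: print(t,delta(pk(*t))[0].round(1),delta(pk(*t))[1].round(1))
E
```

```text
33.2 [-156.94849778  892.29233649  417.36390879] [ 3.14014646 -0.60318379  1.74548225] [1.697 0.91  0.236 0.026 1.393 1.526]
[[-0.143  0.985 -0.097]
 [ 0.811  0.173  0.559]
 [ 0.567  0.001 -0.824]]
(-120, 0, 330) [-854.4  636.1 -495.5] [640.   32.5 341.5]
(-130, 0, 120) [-981.8  635.9 -328.3] [641.8  22.6 131.5]
(-70, 0, 75) [-957.9  635.9 -257.2] [631.4  81.7  86.5]
(50, 0, 75) [-859.1  636.  -189.1] [610.7 199.9  86.5]
(50, 0, 50) [-873.2  635.9 -168.5] [610.7 199.9  61.5]
```

jog_arm(
  deltas="-45 33.5 -26 0 0;-90 67 -52 0 0;-135 100.5 -78 0 0;-180 134 -104 0 0;-225 167.5 -130 0 0;-270 201 -156 0 0;-315 234.5 -182 0 0;-360 268 -208 0 0;-405 301.5 -234 0 0;-450 335 -260 0 0",
)

```text
clock: 34.45
eef_pos: [230.4, 474.0, 380.1]
eef_rot: [3.139, -0.604, 1.746]
wrist_force: [0.1, -0.4, 0.2]
finger_gap: 0.6
```

jog_arm(
  deltas="-45 33.5 -26 0 0;-90 67 -52 0 0;-135 100.5 -78 0 0;-180 134 -104 0 0;-225 167.5 -130 0 0;-270 201 -156 0 0;-315 234.5 -182 0 0;-360 268 -208 0 0;-404 301 -235 0 0;-404 301 -235 0 0",
)

```text
clock: 35.7
eef_pos: [608.5, 65.9, 341.9]
eef_rot: [-3.139, -0.604, 1.74]
wrist_force: [0.3, 0.6, -0.0]
finger_gap: 0.7
```

Run:
```python
from h import *
st=manip.read_state(); print(st['clock'],st['eef_pos'],st['eef_rot'],st['joints'].round(3),tipof(st))
for t in [(-120,0,120),(-70,0,75),(50,0,75),(50,0,50)]: print(t,delta(pk(*t))[0].round(1),delta(pk(*t))[1].round(1))
```

```text
35.7 [608.49280018  65.88114101 341.88806485] [-3.13901873 -0.60404165  1.73966004] [-0.179  0.466  1.119  0.573  1.757 -0.298] [-81.64292219  25.3283138  330.36544791]
(-120, 0, 120) [-151.    25.9  151.4] [640.1  32.5 131.5]
(-70, 0, 75) [-135.4   25.8  216.8] [631.4  81.7  86.5]
(50, 0, 75) [-36.6  25.5 284.9] [610.8 199.9  86.5]
(50, 0, 50) [-50.8  25.5 305.5] [610.8 199.9  61.5]
```

Run:
```python
from h import *
for t in [(-75,0,100),(-75,0,60),(0,0,60),(54,0,60),(54,0,55)]: print(t,delta(pk(*t))[0].round(1),delta(pk(*t))[1].round(1))
```

```text
(-75, 0, 100) [-125.3   25.8  193.4] [632.3  76.8 111.5]
(-75, 0, 60) [-148.    25.9  226.3] [632.3  76.8  71.5]
(0, 0, 60) [-86.3  25.7 268.9] [619.4 150.7  71.5]
(54, 0, 60) [-41.8  25.5 299.6] [610.1 203.9  71.5]
(54, 0, 55) [-44.7  25.5 303.7] [610.1 203.9  66.5]
```

jog_arm(
  deltas="-35 6 52 0 0;-70 13 104 0 0;-105 20 155 0 0;-125 26 193 0 0;-141 26 216 0 0;-148 26 226 0 0;-128 26 240 0 0;-107 26 255 0 0;-86 26 269 0 0;-86 26 269 0 0",
)

```text
clock: 36.95
eef_pos: [618.2, 156.4, 76.0]
eef_rot: [3.137, -0.603, 1.75]
wrist_force: [-0.9, 0.2, 0.6]
finger_gap: 0.5
```

Run:
```python
from h import *
p,d,st=snap('scene','s8'); print(st['clock'],st['eef_pos'],st['eef_rot'],st['joints'].round(3),tipof(st),st['wrist_force'])
for t in [(54,0,60),(54,0,55),(54,0,52)]: print(t,delta(pk(*t))[0].round(1))
I=cv2.imread('pics/s8.png');cv2.imwrite('pics/s8z.png',cv2.resize(I[100:275,205:405],None,fx=3.4,fy=3.4,interpolation=cv2.INTER_CUBIC))
```

```text
36.95 [618.19145127 156.43299172  75.96867171] [ 3.13746912 -0.60303838  1.74982077] [-0.037  0.702  1.388  0.622  1.259 -0.474] [ 5.87112402  0.15612762 64.43814278] [-0.89211706  0.18702296  0.60805183]
(54, 0, 60) [38.4  0.1 31.5]
(54, 0, 55) [35.5  0.1 35.6]
(54, 0, 52) [33.8  0.1 38.1]
```

View pics/s8z.png

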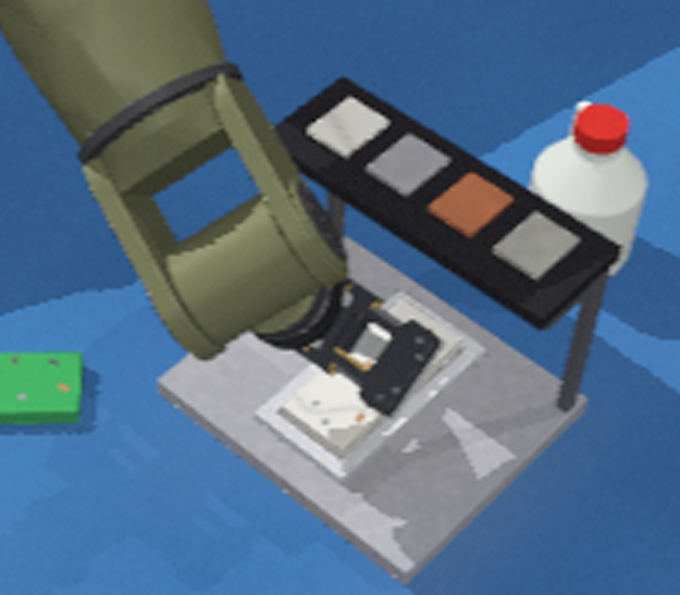

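jog_arm(
  deltas="8 0 7 0 0;16 0 14 0 0;24 0 22 0 0;29 0 28 0 0;32 0 31 0 0;34 0 33 0 0;34 0 33 0 0;34 0 33 0 0;34 0 33 0 0;34 0 33 0 0",
)

```text
clock: 38.25
eef_pos: [610.5, 199.8, 66.3]
eef_rot: [3.14, -0.603, 1.745]
wrist_force: [0.1, -0.5, 0.3]
finger_gap: 0.7
```

Run:
```python
from h import *
st=manip.read_state(); print(st['clock'],st['eef_pos'],st['eef_rot'],st['joints'].round(3),tipof(st),st['wrist_force'])
R=Ro.from_euler('xyz',st['eef_rot']).as_matrix();print((R.T@[0,0,-1]).round(3),(R.T@np.r_[U,0]).round(3))
```

```text
38.25 [610.48477846 199.77516666  66.2769242 ] [ 3.14012578 -0.6031876   1.74533796] [ 0.031  0.705  1.409  0.645  1.205 -0.436] [49.89455896  0.27954657 54.74749463] [ 0.05795436 -0.53916587  0.27313912]
[-0.567 -0.001  0.824] [0.824 0.001 0.567]
```

jog_arm(
  deltas="2 0 3.5 0 0;1 0 5.6 0 0;-0.1 0 7.2 0 0;-0.7 0 8.1 0 0;-1.2 0 8.9 0 0;-1.5 0 9.3 0 0;-1.8 0 9.7 0 0;-2.1 0 10.1 0 0;-2.4 0 10.5 0 0;-2.7 0 10.9 0 0",
)

```text
clock: 39.5
eef_pos: [610.0, 204.2, 56.6]
eef_rot: [3.139, -0.604, 1.746]
wrist_force: [-2.4, 2.1, 9.5]
finger_gap: 0.5
```

Run:
```python
from h import *
st=manip.read_state(); print(st['clock'],st['eef_pos'],st['eef_rot'],tipof(st),st['wrist_force'],st['moment'])
```

```text
39.5 [609.95389699 204.23072815  56.64778292] [ 3.13909817 -0.60418273  1.74637576] [5.43864399e+01 2.85007466e-02 4.51262856e+01] [-2.44471138  2.09368458  9.45310729] [1.12109121 0.60587971 0.28887314]
```

jog_arm(
  deltas="-0.1 0 0.2 0 0;-0.2 0 0.3 0 0;-0.3 0 0.5 0 0;-0.4 0 0.6 0 0;-0.5 0 0.7 0 0;-0.6 0 0.8 0 0;-0.7 0 1 0 0;-0.8 0 1.2 0 0;-0.9 0 1.25 0 0;-0.9 0 1.25 0 0",
)

```text
clock: 40.75
eef_pos: [609.9, 204.4, 55.2]
eef_rot: [3.139, -0.604, 1.746]
wrist_force: [-3.7, 3.5, 7.9]
finger_gap: 0.3
```

Run:
```python
from h import *
st=manip.read_state(); print(st['clock'],st['eef_pos'],st['eef_rot'],tipof(st),st['wrist_force'],st['moment'])
```

```text
40.75 [609.89798123 204.35429857  55.1642028 ] [ 3.13919422 -0.60441589  1.74643169] [54.52048348  0.06407987 43.64455744] [-3.66922649  3.52501363  7.92462105] [1.32183974 0.56047425 0.27299184]
```

jog_arm(
  deltas="-0.1 0 0.2 0 0;-0.2 0 0.3 0 0;-0.3 0 0.5 0 0;-0.4 0 0.6 0 0;-0.5 0 0.8 0 0;-0.6 0 0.9 0 0;-0.75 0 1.1 0 0;-0.9 0 1.25 0 0;-0.95 0 1.4 0 0;-0.95 0 1.4 0 0",
)

```text
clock: 42.0
eef_pos: [609.9, 204.5, 53.9]
eef_rot: [3.139, -0.605, 1.747]
wrist_force: [-4.8, 4.2, 13.0]
finger_gap: 0.4
```

Run:
```python
from h import *
st=manip.read_state(); print(st['clock'],st['eef_pos'],st['eef_rot'],tipof(st),st['wrist_force'],st['moment'])
```

```text
42.0 [609.93207275 204.52560444  53.92235313] [ 3.13885708 -0.60487022  1.74681896] [ 5.46885951e+01 -6.48288669e-04  4.24063335e+01] [-4.83769077  4.18206861 12.99599658] [1.68220915 0.8771995  0.35129262]
```

jog_arm(
  deltas="-0.15 0 0.2 0 0;-0.3 0 0.4 0 0;-0.4 0 0.6 0 0;-0.5 0 0.8 0 0;-0.6 0 0.9 0 0;-0.7 0 1 0 0;-0.7 0 1 0 0;-0.7 0 1 0 0;-0.7 0 1 0 0;-0.7 0 1 0 0",
)

```text
clock: 43.25
eef_pos: [610.0, 204.6, 53.6]
eef_rot: [3.138, -0.606, 1.747]
wrist_force: [-7.2, 2.5, 20.0]
finger_gap: 0.3
```

Run:
```python
from h import *
st=manip.read_state(); print(st['clock'],st['eef_pos'],st['eef_rot'],tipof(st),st['wrist_force'],st['moment'])
```

```text
43.25 [610.03928919 204.6213417   53.57886803] [ 3.13824397 -0.60550898  1.74748202] [54.7718005  -0.1260389  42.06795755] [-7.16521059  2.47656133 19.99105066] [2.19592728 1.56017991 0.76397989]
```

jog_arm(
  deltas="-0.15 0 0.25 0 0;-0.3 0 0.45 0 0;-0.4 0 0.6 0 0;-0.4 0 0.6 0 0;-0.4 0 0.6 0 0;-0.4 0 0.6 0 0;-0.4 0 0.6 0 0;-0.4 0 0.6 0 0;-0.4 0 0.6 0 0;-0.4 0 0.6 0 0",
)

```text
clock: 44.5
eef_pos: [610.1, 204.6, 53.4]
eef_rot: [3.138, -0.606, 1.748]
wrist_force: [-10.3, 0.8, 25.9]
finger_gap: 0.5
```

Run:
```python
from h import *
st=manip.read_state(); print(st['clock'],st['eef_pos'],st['eef_rot'],tipof(st),st['wrist_force'],st['moment'])
for t in [(-34,0,56),(-36,0,56)]: print(t,delta(pk(*t))[0].round(1))
```

```text
44.5 [610.0731632  204.64931061  53.39550217] [ 3.13793711 -0.60590849  1.74786755] [54.798126   -0.16543232 41.88778847] [-10.26102677   0.79114385  25.85066374] [2.49139713 1.94596122 0.99558934]
(-34, 0, 56) [-65.   -0.3 -62.2]
(-36, 0, 56) [-66.6  -0.3 -63.3]
```

jog_arm(
  deltas="3.4 0 -5 0 0;7 0 -11 0 0;-15 0 -30 0 0;-45 0 -53 0 0;-71 0 -72.5 0 0;-71 0 -72.5 0 0;-73 0 -69 0 0;-75 0 -67 0 0;-75.7 0 -66 0 0;-75.7 0 -66 0 0",
)

```text
clock: 45.75
eef_pos: [626.9, 105.9, 61.9]
eef_rot: [3.14, -0.603, 1.746]
wrist_force: [0.1, -0.9, 0.4]
finger_gap: 0.6
```

Run:
```python
from h import *
st=manip.read_state(); print(st['clock'],st['eef_pos'],st['eef_rot'],tipof(st),st['wrist_force'],st['moment'])
```

```text
45.75 [626.87605261 105.88844446  61.85921533] [ 3.14046    -0.60327673  1.74582762] [-45.41123125   0.32243388  50.33048867] [ 0.14338608 -0.87080225  0.37859854] [-0.21375467 -0.14222094 -0.0153265 ]
```

jog_arm(
  deltas="-0.6 0 0.8 0 0;-1.1 0 1.6 0 0;-1.5 0 2.2 0 0;-1.8 0 2.6 0 0;-2.1 0 3 0 0;-2.4 0 3.4 0 0;-2.7 0 3.8 0 0;-3 0 4.3 0 0;-3.3 0 4.7 0 0;-3.3 0 4.7 0 0",
)

```text
clock: 47.0
eef_pos: [627.2, 105.4, 56.9]
eef_rot: [3.139, -0.603, 1.746]
wrist_force: [-2.5, -1.3, 7.8]
finger_gap: 0.6
```

Run:
```python
from h import *
st=manip.read_state(); print(st['clock'],st['eef_pos'],st['eef_rot'],tipof(st),st['wrist_force'],st['moment'])
```

```text
47.0 [627.22170571 105.44256004  56.92266883] [ 3.13932289 -0.60342949  1.74607606] [-4.59082350e+01  4.48532846e-02  4.53951779e+01] [-2.45908685 -1.25676181  7.79719262] [0.28761355 0.32712277 0.22554985]
```

jog_arm(
  deltas="-0.2 0 0.3 0 0;-0.4 0 0.6 0 0;-0.6 0 0.9 0 0;-0.8 0 1.1 0 0;-0.9 0 1.3 0 0;-1 0 1.5 0 0;-1.1 0 1.6 0 0;-1.2 0 1.8 0 0;-1.3 0 1.9 0 0;-1.3 0 1.9 0 0",
)

```text
clock: 48.25
eef_pos: [627.3, 105.2, 54.7]
eef_rot: [3.139, -0.603, 1.746]
wrist_force: [-1.7, -3.1, 8.3]
finger_gap: 0.5
```

Run:
```python
from h import *
st=manip.read_state(); print(st['clock'],st['eef_pos'],st['eef_rot'],tipof(st),st['wrist_force'],st['moment'])
```

```text
48.25 [627.28299725 105.22772466  54.67131801] [ 3.13916112 -0.60315025  1.74601103] [-4.61336376e+01  1.87154188e-02  4.31416135e+01] [-1.74329249 -3.10997159  8.30371832] [0.09441698 0.35199656 0.30404382]
```

jog_arm(
  deltas="-0.2 0 0.3 0 0;-0.4 0 0.6 0 0;-0.6 0 0.8 0 0;-0.7 0 1 0 0;-0.8 0 1.2 0 0;-0.9 0 1.4 0 0;-1 0 1.5 0 0;-1.1 0 1.6 0 0;-1.1 0 1.6 0 0;-1.1 0 1.6 0 0",
)

```text
clock: 49.5
eef_pos: [627.4, 105.1, 53.2]
eef_rot: [3.139, -0.603, 1.746]
wrist_force: [-3.3, -4.8, 11.9]
finger_gap: 0.5
```

Run:
```python
from h import *
st=manip.read_state(); print(st['clock'],st['eef_pos'],st['eef_rot'],tipof(st),st['wrist_force'],st['moment'])
```

```text
49.5 [627.38404074 105.09611108  53.19727287] [ 3.13876257 -0.60321907  1.74627014] [-46.2798934   -0.06165417  41.66812699] [-3.32948985 -4.82822524 11.91787641] [0.19580737 0.71212234 0.46751421]
```

jog_arm(
  deltas="-0.2 0 0.3 0 0;-0.4 0 0.6 0 0;-0.6 0 0.8 0 0;-0.75 0 1.05 0 0;-0.75 0 1.05 0 0;-0.75 0 1.05 0 0;-0.75 0 1.05 0 0;-0.75 0 1.05 0 0;-0.75 0 1.05 0 0;-0.75 0 1.05 0 0",
)

```text
clock: 50.75
eef_pos: [627.5, 105.1, 52.8]
eef_rot: [3.138, -0.604, 1.747]
wrist_force: [-7.5, -5.2, 20.0]
finger_gap: 0.5
```

Run:
```python
from h import *
st=manip.read_state(); print(st['clock'],st['eef_pos'],st['eef_rot'],tipof(st),st['wrist_force'],st['moment'])
```

```text
50.75 [627.47097778 105.06522225  52.82760625] [ 3.13817003 -0.60372695  1.74692524] [-46.31942635  -0.14504268  41.30251685] [-7.49054215 -5.16355341 20.03647237] [0.7698321  1.50169507 0.85828798]
```

jog_arm(
  deltas="-0.2 0 0.3 0 0;-0.35 0 0.5 0 0;-0.45 0 0.65 0 0;-0.45 0 0.65 0 0;-0.45 0 0.65 0 0;-0.45 0 0.65 0 0;-0.45 0 0.65 0 0;-0.45 0 0.65 0 0;-0.45 0 0.65 0 0;-0.45 0 0.65 0 0",
)

```text
clock: 52.0
eef_pos: [627.5, 105.1, 52.6]
eef_rot: [3.138, -0.604, 1.747]
wrist_force: [-9.0, -8.1, 25.9]
finger_gap: 0.2
```

Run:
```python
from h import *
st=manip.read_state(); print(st['clock'],st['eef_pos'],st['eef_rot'],tipof(st),st['wrist_force'],st['moment'])
```

```text
52.0 [627.5173684  105.05435456  52.62600337] [ 3.13783105 -0.60402078  1.74736521] [-46.33472393  -0.19010356  41.10326384] [-8.98593096 -8.10229781 25.89281979] [1.05147515 1.87499414 1.19081366]
```

jog_arm(
  deltas="1.5 0 -2 0 0;4 0 -6 0 0;0 0 -30 0 0;-20 0 -70 0 0;-40 0 -110 0 0;-60 0 -150 0 0;-80 0 -180 0 0;-80 0 -180 0 0;-80 0 -180 0 0;-80 0 -180 0 0",
)

```text
clock: 53.25
eef_pos: [655.7, -58.9, 152.2]
eef_rot: [3.141, -0.604, 1.746]
wrist_force: [-0.5, 0.8, -0.4]
finger_gap: 0.1
```

Run:
```python
from h import *
p,d,st=snap('wrist','w9'); print(st['clock'],st['eef_pos'],st['eef_rot'],st['wrist_force'])
snap('scene','s9')
I=cv2.imread('pics/s9.png');cv2.imwrite('pics/s9z.png',cv2.resize(I[130:275,245:405],None,fx=4,fy=4,interpolation=cv2.INTER_CUBIC))
```

```text
53.25 [655.71349995 -58.89531365 152.22521312] [ 3.14129571 -0.60371818  1.74599278] [-0.48831517  0.75157199 -0.37345965]
```

View pics/w9.png

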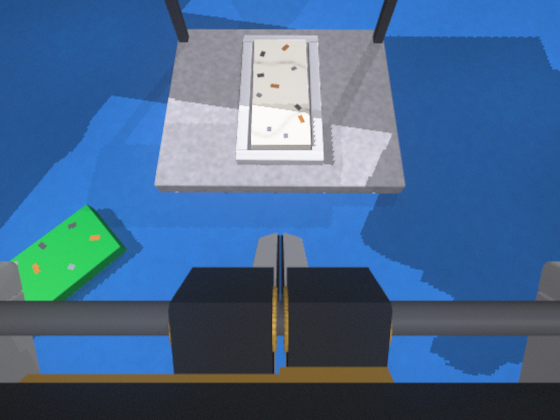

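View pics/s9z.png

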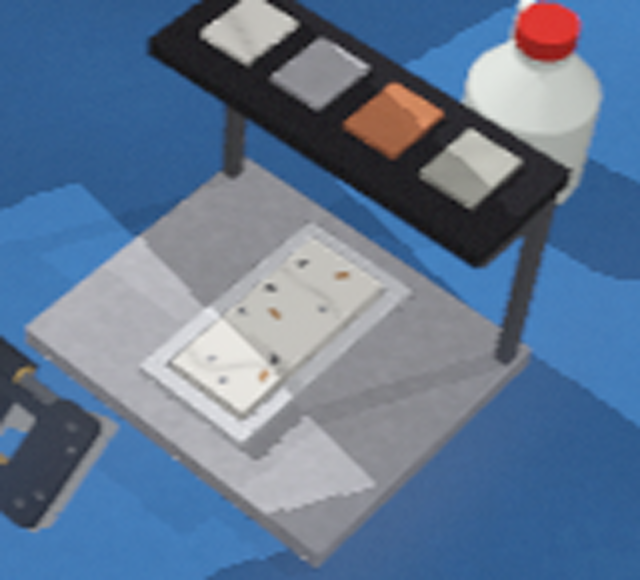

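Slab sits in the pocket, with even margins. I'll check its level from the depth images against the rim.

Run:
```python
from h import *
vv,uu=np.mgrid[:420,:560]
for n,fn in [('wrist','w9'),('scene','s9')]:
    f=np.load(f'pics/{fn}.npz');p,d=f['p'],f['d'];c=optics.get_calibration(n)
    X=np.stack([uu,vv,np.ones_like(uu)],-1).reshape(-1,3)@np.linalg.inv(c['intrinsics']).T*d.reshape(-1,1)
    if n=='wrist': T=wT(f['pos'],f['rot']);W=X@T[:3,:3].T+T[:3,3]
    else: W=(X-c['t'])@c['R']
    q=W[:,:2]-PC;px=q@U;py=q@V;z=W[:,2];ok=(d.ravel()>0)&(abs(z-33)<18)
    for nm,m in [('slab',(abs(px)<70)&(abs(py)<27)),('plate',(abs(px)<108)&(abs(py)>55)&(abs(py)<115)),('rim',(abs(px)<84)&(abs(py)>38)&(abs(py)<44))]:
        k=ok&m;A=np.c_[px[k]/100,py[k]/100,np.ones(k.sum())];cf=np.linalg.lstsq(A,z[k],rcond=None)[0]
        g=abs(A@cf-z[k])<2;cf=np.linalg.lstsq(A[g],z[k][g],rcond=None)[0];print(n,nm,g.sum(),'slope mm/100mm x,y',cf[:2].round(2),'z0',cf[2].round(2))
```

```text
wrist slab 4635 slope mm/100mm x,y [ 0.38 -0.04] z0 37.61
wrist plate 14899 slope mm/100mm x,y [-0.02 -0.08] z0 20.01
wrist rim 1204 slope mm/100mm x,y [-0.02 -0.09] z0 31.97
scene slab 519 slope mm/100mm x,y [ 0.66 -0.1 ] z0 36.57
scene plate 1699 slope mm/100mm x,y [ 0.18 -0.09] z0 19.17
scene rim 131 slope mm/100mm x,y [-0.33  0.82] z0 30.59
```

Run:
```python
from h import *
st=manip.read_state();print(st['clock'],tipof(st),abs(st['qd']).max())
for t in [(-60,0,62),(-20,0,54),(54,0,47)]: print(t,delta(pk(*t))[0].round(1))
```

```text
53.35 [-212.93390043    0.25539617  140.93398676] 0.006544882729151294
(-60, 0, 62) [ 81.1   0.5 151.8]
(-20, 0, 54) [109.5   0.5 181.1]
(54, 0, 47) [166.5   0.7 228.8]
```

jog_arm(
  deltas="27 0.2 50 0 0;54 0.4 100 0 0;81 0.5 151 0 0;109 0.5 180 0 0;135 0.6 202 0 0;155 0.7 219 0 0;166.5 0.7 228.5 0 0;166.5 0.7 228.5 0 0;166.5 0.7 228.5 0 0;166.5 0.7 228.5 0 0",
)

```text
clock: 54.6
eef_pos: [611.0, 201.9, 59.1]
eef_rot: [3.14, -0.603, 1.745]
wrist_force: [0.4, -0.3, 0.4]
finger_gap: 0.3
```

Run:
```python
from h import *
st=manip.read_state();print(st['clock'],tipof(st),abs(st['qd']).max(),st['wrist_force'])
```

```text
54.6 [51.94507517 -0.58657056 47.6075688 ] 0.0028091809188757855 [ 0.42594729 -0.27592935  0.41649706]
```

jog_arm(
  deltas="-0.6 0.3 4.4 0 0;-1.75 0.3 6.1 0 0;-2.3 0.3 6.9 0 0;-2.8 0.3 7.6 0 0;-3.2 0.3 8.2 0 0;-3.2 0.3 8.2 0 0;-3.2 0.3 8.2 0 0;-3.2 0.3 8.2 0 0;-3.2 0.3 8.2 0 0;-3.2 0.3 8.2 0 0",
)

```text
clock: 55.85
eef_pos: [611.3, 204.7, 52.7]
eef_rot: [3.138, -0.604, 1.747]
wrist_force: [-6.9, -6.7, 21.1]
finger_gap: 0.2
```

Run:
```python
from h import *
st=manip.read_state();print(st['clock'],tipof(st),abs(st['qd']).max(),st['wrist_force'])
```

```text
55.85 [54.58770036 -1.34781552 41.22422124] 0.001560125435227422 [-6.8962622  -6.68047153 21.1188033 ]
```

jog_arm(
  deltas="3.4 0 -5 0 0;7 0 -10 0 0;-20 -1 -30 0 0;-50 -1 -50 0 0;-75.6 -1 -66.6 0 0;-77.6 -1 -63.7 0 0;-77.6 -1 -63.7 0 0;-77.6 -1 -63.7 0 0;-77.6 -1 -63.7 0 0;-77.6 -1 -63.7 0 0",
)

```text
clock: 57.1
eef_pos: [626.8, 106.5, 59.0]
eef_rot: [3.14, -0.603, 1.746]
wrist_force: [0.1, -0.4, -0.1]
finger_gap: 0.7
```

Run:
```python
from h import *
st=manip.read_state();print(st['clock'],tipof(st),abs(st['qd']).max(),st['wrist_force'])
```

```text
57.1 [-44.78129417   0.23661949  47.4904326 ] 0.004351912893902802 [ 0.11175932 -0.39187942 -0.08603713]
```

jog_arm(
  deltas="-2.8 0 4.1 0 0;-3.7 0 5.35 0 0;-4.2 0 6.1 0 0;-4.65 0 6.75 0 0;-5.1 0 7.4 0 0;-5.1 0 7.4 0 0;-5.1 0 7.4 0 0;-5.1 0 7.4 0 0;-5.1 0 7.4 0 0;-5.1 0 7.4 0 0",
)

```text
clock: 58.35
eef_pos: [627.4, 106.3, 52.6]
eef_rot: [3.138, -0.605, 1.748]
wrist_force: [-8.8, -3.0, 23.3]
finger_gap: 0.5
```

jog_arm(
  deltas="1.5 0 -2 0 0;4 0 -6 0 0;0 0 -30 0 0;-20 0 -70 0 0;-40 0 -110 0 0;-60 0 -140 0 0;-60 0 -140 0 0;-60 0 -140 0 0;-60 0 -140 0 0;-60 0 -140 0 0",
)

```text
clock: 59.6
eef_pos: [648.9, -19.9, 130.9]
eef_rot: [3.141, -0.603, 1.746]
wrist_force: [-0.2, 0.3, 0.8]
finger_gap: 0.1
```

Run:
```python
from h import *
p,d,st=snap('wrist','w10'); print(st['clock'],st['wrist_force'])
snap('scene','s10')
vv,uu=np.mgrid[:420,:560]
f=np.load('pics/w10.npz');c=optics.get_calibration('wrist')
X=np.stack([uu,vv,np.ones_like(uu)],-1).reshape(-1,3)@np.linalg.inv(c['intrinsics']).T*d.reshape(-1,1)
T=wT(f['pos'],f['rot']);W=X@T[:3,:3].T+T[:3,3]
q=W[:,:2]-PC;px=q@U;py=q@V;z=W[:,2];ok=(d.ravel()>0)&(abs(z-33)<18)
for nm,m in [('slab',(abs(px)<70)&(abs(py)<27)),('plate',(abs(px)<108)&(abs(py)>55)&(abs(py)<115)),('rim',(abs(px)<84)&(abs(py)>38)&(abs(py)<44))]:
    k=ok&m;A=np.c_[px[k]/100,py[k]/100,np.ones(k.sum())];cf=np.linalg.lstsq(A,z[k],rcond=None)[0]
    g=abs(A@cf-z[k])<2;cf=np.linalg.lstsq(A[g],z[k][g],rcond=None)[0];print(nm,g.sum(),cf.round(2))
```

```text
59.6 [-0.17774189  0.33123514  0.81492727]
slab 5782 [-3.000e-02 -1.300e-01  3.732e+01]
plate 18453 [-0.02 -0.07 20.  ]
rim 1521 [-1.000e-02 -5.000e-02  3.197e+01]
```

View pics/s10.png

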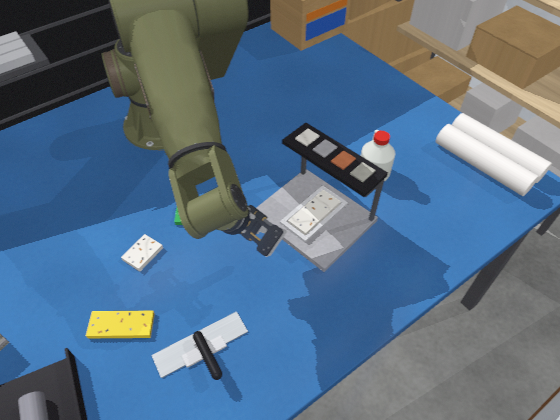

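The slab is now level, with a slope of 0.03 mm per 100 mm, and 5.35 mm proud of the rim. The other objects are where they were and the robot is clear, so I'm handing the job in.

```bash
python3 -c "
from cell import workorder
print(workorder.sign_off())"
```

```text
the job is handed in; nothing more can be done
None
```

The long sample is in the pocket, flaked face up, pressed home at both ends and level. I handed the job in at about 59.7 s.

- **Placing:** I found the sample and pocket from the camera views and gripped the sample near its open end. I slid it in under the ledge, lowered it until the force rose at the studs, and only then let go.
- **Leaning the tool:** The jog interface has no tilt axis. I got a lean of about 34.6°, just under the 35° asked for. To do this I repeatedly commanded poses beyond the arm's reach, because the arm keeps the small tilt left over each time.
- **First press:** I pushed the ledge end, then the open end, each to 25.9 N and held. A depth check afterwards showed the ledge end about 0.5 mm high. It probably touched the pocket floor with its edge while the slab was still sloping.
- **Second press:** I repeated both in the same order, ledge end at 21.1 N and open end at 23.3 N, each held over half a second.
- **Last checks:** The slope along the slab is 0.03 mm per 100 mm and across it 0.13 mm per 100 mm. Its top is 5.35 mm above the rim, which puts the underside on the measured floor. The wrist force was near zero with the gripper clear. The short sample, jug and trowel look unmoved in the last picture.
- **What the numbers do not show:** Forces are vertical and read only at the end of each move, so any peak within a move was not seen. Sideways force of up to about 12 N came with the presses, so the largest total push read was about 28.6 N.
- **Disagreement:** The top and scene cameras differed by about 3 mm on the pocket centre, so I used the closer wrist-camera measurement.

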